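# Switch on the microscope station in order

### The job

Switch on the microscope station: with a light touch of the fingertips, press the white key (stage power), then the yellow key (ring light), then the blue key (camera), each right down so that it stays in before you go on to the next. Do not press the red stop key, leave the boxes standing where they are without shifting or lifting them, leave the brass sample, the lens and the jar undisturbed, and finish with the hand clear.

Things in the scene. Friction and masses are not known exactly. Their poses are not given: they have to be found in the camera images.
- white_box: Control box (stage power): loose light grey block 72 x 72 mm, 45 mm tall, about 0.5 kg (varies), on a rubber foot, standing on the bench, with one round white key on top and a white stripe on one side. Origin: centre of its underside; z up.
- white_top (a point): Centre of the top face of the white key, a disc 32 mm in diameter in the middle of its box; 60 mm above the bench when the key is out, 52 mm when fully in. It moves with the key. A dark steel collar 44 mm in diameter surrounds the key, its top 47 mm above the bench.
- white_key (a joint): Travel of the white key: 0 = out (top 13 mm above the collar), 0.008 m = fully in (top 5 mm above the collar). Its seat is sprung: pushed on with more than 5 N the fully-in key sinks further, 1 mm for each 2.5 N, without changing this value, and comes back when released. The key slides straight down against about 3 N of friction, has no return spring, and stays where it is left.
- yellow_box: Control box (ring light): loose black block 72 x 72 mm, 62 mm tall, about 0.5 kg (varies), on a rubber foot, standing on the bench, with one round yellow key on top and a yellow stripe on one side. Origin: centre of its underside; z up.
- yellow_top (a point): Centre of the top face of the yellow key, a disc 32 mm in diameter in the middle of its box; 77 mm above the bench when the key is out, 69 mm when fully in. It moves with the key. A dark steel collar 44 mm in diameter surrounds the key, its top 64 mm above the bench.
- yellow_key (a joint): Travel of the yellow key: 0 = out (top 13 mm above the collar), 0.008 m = fully in (top 5 mm above the collar). Its seat is sprung: pushed on with more than 5 N the fully-in key sinks further, 1 mm for each 2.5 N, without changing this value, and comes back when released. The key slides straight down against about 3 N of friction, has no return spring, and stays where it is left.
- blue_box: Control box (camera): loose light grey block 72 x 72 mm, 38 mm tall, about 0.5 kg (varies), on a rubber foot, standing on the bench, with one round blue key on top and a blue stripe on one side. Origin: centre of its underside; z up.
- blue_top (a point): Centre of the top face of the blue key, a disc 32 mm in diameter in the middle of its box; 53 mm above the bench when the key is out, 45 mm when fully in. It moves with the key. A dark steel collar 44 mm in diameter surrounds the key, its top 40 mm above the bench.
- blue_key (a joint): Travel of the blue key: 0 = out (top 13 mm above the collar), 0.008 m = fully in (top 5 mm above the collar). Its seat is sprung: pushed on with more than 5 N the fully-in key sinks further, 1 mm for each 2.5 N, without changing this value, and comes back when released. The key slides straight down against about 3 N of friction, has no return spring, and stays where it is left.
- red_box: Control box (emergency stop, to be left alone): loose black block 72 x 72 mm, 50 mm tall, about 0.5 kg (varies), on a rubber foot, standing on the bench, with one round red key on top and a red stripe on one side. Origin: centre of its underside; z up.
- red_top (a point): Centre of the top face of the red key, a disc 32 mm in diameter in the middle of its box; 65 mm above the bench when the key is out, 57 mm when fully in. It moves with the key. A dark steel collar 44 mm in diameter surrounds the key, its top 52 mm above the bench.
- red_key (a joint): Travel of the red key: 0 = out (top 13 mm above the collar), 0.008 m = fully in (top 5 mm above the collar). Its seat is sprung: pushed on with more than 5 N the fully-in key sinks further, 1 mm for each 2.5 N, without changing this value, and comes back when released. The key slides straight down against about 3 N of friction, has no return spring, and stays where it is left.
- sample: Loose brass sample disc, 64 mm in diameter, 12 mm tall, lying flat. Bystander. Origin: centre of its underside.
- lens: Loose aluminium microscope objective standing upright, 34 mm in diameter, 52 mm tall. Bystander. Origin: centre of its underside.
- jar: Loose amber sample jar with a white cap, 40 mm in diameter, 50 mm tall. Bystander. Origin: centre of its underside.

How it is judged (in metres and radians):
On the way, in this order (a step that is already met when the one before it is completed fails the run):
1. the white key is pressed in (value of joint white_key above 0.006 m), for 0.2 s.
2. the yellow key is pressed in (value of joint yellow_key above 0.006 m), for 0.2 s.
3. the blue key is pressed in (value of joint blue_key above 0.006 m), for 0.2 s.
At the end, for the whole second after the job is handed in: The white, yellow and blue keys are in by more than 6 of their 8 mm, the red key by less than 2 mm; the boxes stand upright within 20 mm of where they began, the sample, lens and jar within 15 mm and upright, all at rest (value of joint each of white_key, yellow_key, blue_key above 0.006 m and value of joint red_key below 0.002 m and distance of each of white_box, yellow_box, blue_box, red_box from where it was at the start of the episode below 0.02 m and angle between each of white_box, yellow_box, blue_box, red_box's own z axis and vertical below 0.1 rad and distance of each of sample, lens, jar from where it was at the start of the episode below 0.015 m and angle between each of sample, lens, jar's own z axis and vertical below 0.15 rad and linear speed of each of white_box, yellow_box, blue_box, red_box, sample, lens, jar below 0.02 m/s); the robot touches nothing.
It fails at once if keys out of order: yellow pressed (2 mm) before white is in (6 mm), or blue before yellow is in ((value of joint yellow_key above 0.002 m and value of joint white_key below 0.006 m) or (value of joint blue_key above 0.002 m and value of joint yellow_key below 0.006 m)).
It fails at once if the red stop key pressed (2 mm) (value of joint red_key above 0.002 m).
It fails at once if a box or its key pressed by the fingers with more than 20 N, or by any other part of the arm with more than 3 N (contact force between any of white_box, yellow_box, blue_box, red_box and the fingers above 20 N or contact force between any of white_box, yellow_box, blue_box, red_box and the arm above 3 N).
It fails at once if a box shifted by 20 mm, lifted by 8 mm or tipped (distance of any of white_box, yellow_box, blue_box, red_box from where it was at the start of the episode above 0.02 m or height (world z) of any of white_box, yellow_box, blue_box, red_box above 0.008 m or angle between any of white_box, yellow_box, blue_box, red_box's own z axis and vertical above 0.25 rad).
It fails at once if the sample, lens or jar moved by 15 mm, lifted or tipped (distance of any of sample, lens, jar from where it was at the start of the episode above 0.015 m or angle between any of sample, lens, jar's own z axis and vertical above 0.25 rad).
It also fails if it takes over 48 s, if anything falls off the work surface, if the arm or the gripper's body presses on something with over 40 N, if the wrist force passes 120 N, or if a joint passes its speed limit or range.

### The arm

A 6-joint arm with a two-finger parallel gripper is mounted at the origin on the work surface. World frame = base frame: x ahead of the robot, y to its left, z up, the work surface at z = 0. Lengths are in mm, angles in rad, forces in N, time in s.
With the tool pointing down it reaches from about 275 to 1000 mm from the base axis. Payload 8.4 kg.
Tool frame: the origin (TCP) lies where the fingers leave the gripper's body, on its centre line; the fingertips stand 73 mm ahead of it and the grasp point (between the pads) lies 54 mm ahead of it (grip_point_offset is the distance from the TCP to the grasp point, in mm); z points along the fingers, y is the direction in which the jaws open and shut (so a half turn about z gives the same grasp; the last joint's range is limited). The gripper opens to 85 mm and grips with 20 to 120 N. Pads are 22 mm wide; open, the fingers measure 114 mm over their backs; the gripper's body (76 mm by 85 mm) begins 54 mm behind the grasp point. The pads swing forward as they close: fully open they stand 13 mm farther back than shut.
Start: joints at [1.275, 0.353, 1.633, -0, 1.155, -0.002], TCP at [180.993, 598.222, 303.881] pointing down, gripper open.
Joint ranges: [-2.63, 2.63], [-0.92, 2.1], [0.06, 2.66], [-1.3, 4.44], [0, 2.69], [-3.02, 3.02]. Speed limits (rad/s): [2.22, 2.22, 2.79, 3.14, 3.14, 3.14].

### API

Orientations are given as [roll, pitch, yaw] about the fixed x, y, z axes, in that order (R = Rz(yaw) Ry(pitch) Rx(roll)).
In Python, from rig import sense, grab_frame, sign_off, grip_point_offset gives the robot as it stands. The module is installed in compiled form; this text tells all that it offers.
- The arm moves only by the tool drive_tool, never from a script. Its argument "targets" is one flat list of numbers, 7 for each row, row after row: the shift along the tool's x, y, z in m, then the turn, a rotation vector about the tool's x, y, z in rad, then the opening, from 0 (shut) to 1 (fully open). In form: [tx, ty, tz, wx, wy, wz, grip, tx, ty, tz, wx, wy, wz, grip, ...]. A call has 1 to 12 rows; each row is the pose to reach, as a shift and turn from the pose commanded when the call began, along the tool's axes at that moment; what a row does not reach only later rows make up. A row lasts 1/12 s, in which the tool goes at most 41.7 mm and 7.16 degrees, less where a joint would pass 70% of its speed; a pose out of reach is approached as far as the arm can. A call with a gripper value outside its range is refused whole. The fingers move at their own pace and stop on an object; "force" is the grip in N (left out, the last holds). Time passes only in rows, so rows that repeat a pose let the fingers close. It gives the time, the measured TCP pose, the force and the opening at its end, in the units of the state.
- sense(): the state, without advancing time (a new reading comes with each control period).
- grab_frame(name): name is "scene" or "side" or "wrist"; returns a dict with "color" (480x640x3 uint8, blue, green, red), "vertical_fov" (degrees; the focal length in pixels is half the picture's height over the tangent of half this angle, whatever the lens; pixels are square), "cx", "cy" (the principal point, pixels), "world_from_camera" (4x4, takes a point from camera to world coordinates). Camera axes: x right, y down, z forward; pixel columns grow to the right and rows downward; lengths in mm; the calibration is good to about 2 mm. A picture is of the moment at which its call begins. There is no depth.
- sign_off(): hands the job in, once; it reports no verdict.
The state is a dict: "clock": time; "qpos": joint angles; "qvel": joint speeds; "joint_efforts": joint torques, N m; "eef_pos": TCP position; "tcp_rot": TCP orientation; "contact_force": force on the tool from outside, world axes, zero at the start; "wrist_torque": the same for the moment, N m; "opening": opening from 0.0 (shut) to 1.0 (fully open).
Only numpy, scipy, OpenCV 4.12 (cv2) and the standard library are available. Lean on these libraries where they do the work, as an engineer would, in place of code of your own. Each camera call takes 0.05 s, during which the arm holds its last target. There are 200 camera calls.

## Working session

There is one attempt and no reset: what is moved stays moved. The work goes in short steps, Python scripts to look and compute and a tool call to move; the robot and the scene stay as the last step left them, time stands still between calls to the robot, and variables do not carry over. Pictures are saved under pics/ and viewed, about 8 in all and at most 12, crops included, and the job is handed in when it is done.

Besides the shell and the picture viewer there is one more tool, called after ">>>" by a JSON object that holds its "fn" and its "kwargs". drive_tool: Moves the arm, as the interface text tells. Its arguments: {"type":"object","properties":{"targets":{"type":"array"},"force":{"type":"number"}},"required":["targets"]}

```bash
mkdir -p pics; cat > h.py <<'E'
import numpy as np, cv2
from rig import sense, grab_frame, sign_off, grip_point_offset
def ray(f,u,v,z):
    h=f["color"].shape[0]; fl=h/2/np.tan(np.radians(f["vertical_fov"])/2)
    M=np.array(f["world_from_camera"]); d=M[:3,:3]@np.array([(u-f["cx"])/fl,(v-f["cy"])/fl,1])
    o=M[:3,3]; return o+d*(z-o[2])/d[2]
E
python3 - <<'E'
from h import *
s=sense(); print({k:np.round(v,3) for k,v in s.items()})
for n in("scene","side","wrist"):
    f=grab_frame(n); cv2.imwrite(f"pics/{n}0.png",f["color"]); np.save(f"pics/{n}0.npy",f,allow_pickle=True)
    print(n,f["vertical_fov"],np.round(f["world_from_camera"],2).tolist())
E
```

```text
{'clock': np.float64(0.0), 'qpos': array([ 1.275,  0.354,  1.634, -0.   ,  1.155, -0.002]), 'qvel': array([ 0.   , -0.001,  0.001,  0.002,  0.001, -0.001]), 'joint_efforts': array([ 1.0000e-03, -6.0526e+01, -3.4207e+01,  0.0000e+00,  9.0000e-03,
       -0.0000e+00]), 'eef_pos': array([180.868, 597.867, 303.208]), 'tcp_rot': array([-3.14 ,  0.   ,  2.848]), 'contact_force': array([ 0.081,  0.397, -0.289]), 'wrist_torque': array([-0.024,  0.037,  0.   ]), 'opening': np.float64(0.993)}
scene 47.04520607462205 [[-0.66, 0.57, -0.48, 1100.98], [0.75, 0.51, -0.42, 517.74], [0.0, -0.64, -0.77, 977.92], [0.0, 0.0, 0.0, 1.0]]
side 46.705384536820496 [[0.99, -0.11, 0.13, 411.36], [-0.16, -0.72, 0.68, -693.66], [0.02, -0.69, -0.72, 802.04], [0.0, 0.0, 0.0, 1.0]]
wrist 59.138540719282325 [[0.29, 0.91, 0.31, 103.31], [0.96, -0.27, -0.09, 621.31], [-0.0, 0.32, -0.95, 373.33], [0.0, 0.0, 0.0, 1.0]]
```

View pics/scene0.png

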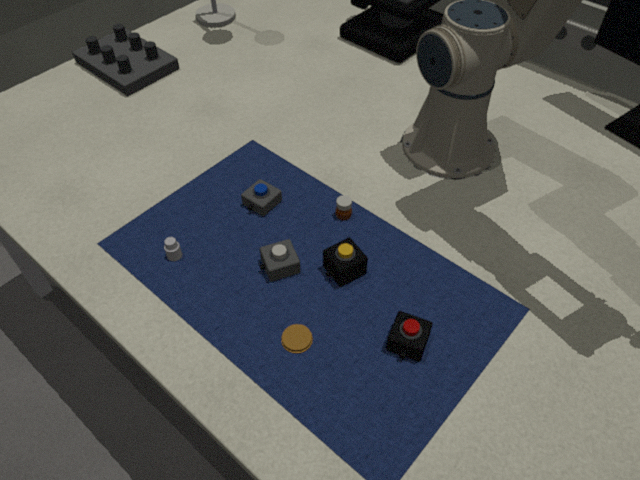

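View pics/side0.png

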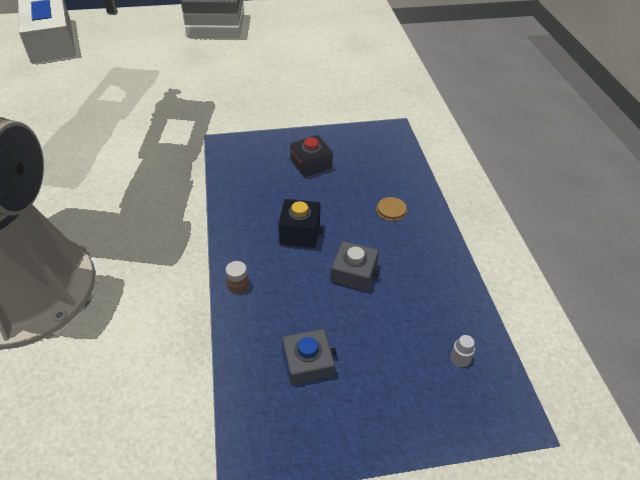

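The scene view shows the white key at about (279,251), yellow (346,250), blue (261,189) and red (411,326). In the side view they are at (356,255), (300,209), (308,347) and (311,144).

```bash
python3 - <<'E'
from h import *
seed={"white":((279,251),(356,255),60),"yellow":((346,250),(300,209),77),"blue":((261,189),(308,347),53),"red":((411,326),(311,144),65),"jar":((344,203),(236,269),50),"lens":((170,242),(467,343),52),"sample":((297,338),(391,208),12)}
rng={"white":((0,0,140),(180,50,255)),"yellow":((20,130,100),(35,255,255)),"blue":((100,150,120),(125,255,255)),"red":((0,150,100),(8,255,255)),"jar":((0,0,140),(180,50,255)),"lens":((0,0,130),(180,60,255)),"sample":((10,100,60),(25,255,255))}
for n,(a,b,z) in seed.items():
  for cam,p in(("scene",a),("side",b)):
    f=np.load(f"pics/{cam}0.npy",allow_pickle=True).item()
    m=cv2.inRange(cv2.cvtColor(f["color"],cv2.COLOR_BGR2HSV),*map(np.array,rng[n]))
    k,l,st,c=cv2.connectedComponentsWithStats(m)
    i=l[p[1],p[0]]
    if i==0: print(n,cam,"miss",cv2.cvtColor(f["color"],cv2.COLOR_BGR2HSV)[p[1],p[0]]);u=p
    else: u=c[i]
    print(n,cam,np.round(u,1),st[i,2:] if i else "",np.round(ray(f,*u,z),1))
E
```

```text
white scene [278.6 249.5] [ 13  10 102] [596.4 -50.7  60. ]
white side [355.4 252.5] [ 17  12 168] [595.4 -54.2  60. ]
yellow scene [345.1 248.8] [ 15  12 144] [511.3  64.1  77. ]
yellow side [299.1 207.1] [ 17  13 174] [510.   59.2  77. ]
blue scene [260.3 187.4] [10  8 43] [ 483.6 -222.4   53. ]
blue side [307.5 344.9] [ 20  17 258] [ 482.7 -226.1   53. ]
red scene [411.  325.4] [ 16  14 149] [566.2 275.4  65. ]
red side [310.9 141.5] [13  8 86] [565.7 272.   65. ]
jar scene [206.1 183.6] [  514   480 86665] [ 559.2 -332.6   50. ]
jar side [235.3 268.1] [ 21  15 250] [381.1 -49.7  50. ]
lens scene [169.5 240.6] [10  8 58] [ 732.8 -253.6   52. ]
lens side [466.4 340.9] [ 16  13 158] [ 732.3 -257.    52. ]
sample scene [296.5 338.3] [ 31  29 695] [711.1 107.   12. ]
sample side [391.1 208.3] [ 31  24 535] [705.4  95.1  12. ]
```

>>> {"fn": "drive_tool", "kwargs": {"targets": [-0.03,-0.025,0,0,0,0,0,-0.06,-0.05,0,0,0,0,0,-0.085,-0.073,0.01,0,0,0,0,-0.11,-0.095,0.015,0,0,0,0,-0.135,-0.116,0.02,0,0,0,0,-0.16,-0.137,0.025,0,0,0,0,-0.185,-0.159,0.03,0,0,0,0,-0.21,-0.18,0.035,0,0,0,0,-0.235,-0.2,0.035,0,0,0,0,-0.26,-0.223,0.035,0,0,0,0,-0.28,-0.24,0.035,0,0,0,0,-0.29,-0.25,0.035,0,0,0,0]}}

```text
clock: 1.15
eef_pos: [387.2, 272.6, 268.8]
tcp_rot: [-3.141, 0.0, 2.846]
contact_force: [-0.4, 1.1, 0.1]
opening: 0.003
```

>>> {"fn": "drive_tool", "kwargs": {"targets": [-0.03,-0.025,0,0,0,0,0,-0.06,-0.05,0,0,0,0,0,-0.085,-0.073,0.01,0,0,0,0,-0.11,-0.095,0.015,0,0,0,0,-0.135,-0.116,0.02,0,0,0,0,-0.16,-0.137,0.025,0,0,0,0,-0.185,-0.159,0.03,0,0,0,0,-0.21,-0.18,0.035,0,0,0,0,-0.235,-0.2,0.035,0,0,0,0,-0.26,-0.223,0.035,0,0,0,0,-0.28,-0.24,0.035,0,0,0,0,-0.295,-0.252,0.035,0,0,0,0]}}

```text
clock: 2.15
eef_pos: [596.5, -54.0, 233.6]
tcp_rot: [-3.141, 0.0, 2.847]
contact_force: [0.0, 0.5, -0.1]
opening: -0.002
```

```bash
python3 - <<'E'
from h import *
s=sense(); print({k:np.round(s[k],3).tolist() for k in("clock","qpos","eef_pos","tcp_rot","contact_force","opening")})
f=grab_frame("wrist"); cv2.imwrite("pics/w1.png",f["color"]); np.save("pics/w1.npy",f,allow_pickle=True)
print(np.round(f["world_from_camera"],2).tolist())
E
```

```text
{'clock': 2.15, 'qpos': [-0.093, 0.387, 1.754, -0.0, 1.0, -1.368], 'eef_pos': [596.511, -53.996, 233.616], 'tcp_rot': [-3.141, 0.0, 2.847], 'contact_force': [0.028, 0.474, -0.109], 'opening': -0.002}
[[0.29, 0.91, 0.31, 518.92], [0.96, -0.28, -0.09, -30.53], [-0.0, 0.32, -0.95, 303.7], [0.0, 0.0, 0.0, 1.0]]
```

View pics/w1.png

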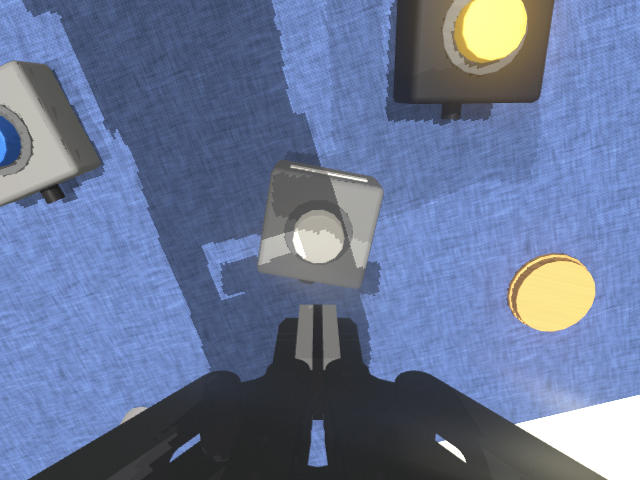

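The wrist view shows the white key centred near (319,236), about 27 px in radius. The yellow key is near (492,30) and the closed fingertips are at (318,305).

```bash
python3 - <<'E'
from h import *
f=np.load("pics/w1.npy",allow_pickle=True).item()
for n,u,z in(("white",(319,236),60),("whiteL",(292,236),60),("whiteR",(346,236),60),("yellow",(494,29),77),("tip",(318,305),160.6)): print(n,np.round(ray(f,*u,z),1))
E
```

```text
white [595.1 -52.6  60. ]
whiteL [590.3 -68.2  60. ]
whiteR [599.8 -36.9  60. ]
yellow [513.5  60.5  77. ]
tip [589.7 -51.7 160.6]
```

White key (595,-53) agrees in all three views, and its 32.7 mm diameter fits the 32 mm given. I'll descend over it, slowing near contact.

>>> {"fn": "drive_tool", "kwargs": {"targets": [0.001,0,0.02,0,0,0,0,0.002,0,0.04,0,0,0,0,0.002,0,0.06,0,0,0,0,0.002,0,0.078,0,0,0,0,0.002,0,0.09,0,0,0,0,0.002,0,0.095,0,0,0,0,0.002,0,0.097,0,0,0,0,0.002,0,0.099,0,0,0,0,0.002,0,0.101,0,0,0,0,0.002,0,0.103,0,0,0,0,0.002,0,0.104,0,0,0,0,0.002,0,0.104,0,0,0,0]}}

```text
clock: 3.2
eef_pos: [594.2, -51.1, 130.5]
tcp_rot: [3.141, 0.002, 2.848]
contact_force: [1.7, 0.6, 1.5]
opening: 0.0
```

>>> {"fn": "drive_tool", "kwargs": {"targets": [0,0,0.001,0,0,0,0,0,0,0.002,0,0,0,0,0,0,0.003,0,0,0,0,0,0,0.004,0,0,0,0,0,0,0.005,0,0,0,0,0,0,0.005,0,0,0,0]}}

```text
clock: 3.7
eef_pos: [593.8, -51.1, 124.8]
tcp_rot: [3.142, 0.0, 2.848]
contact_force: [1.7, 0.6, 3.4]
opening: 0.003
```

>>> {"fn": "drive_tool", "kwargs": {"targets": [0,0,0.001,0,0,0,0,0,0,0.002,0,0,0,0,0,0,0.002,0,0,0,0]}}

```text
clock: 3.95
eef_pos: [593.8, -51.1, 123.1]
tcp_rot: [3.142, 0.0, 2.848]
contact_force: [-0.3, 0.5, 8.7]
opening: 0.001
```

8.7 N is well past the 3 N friction, so the seat spring is compressed and the white key is fully in. I'll lift and move over yellow.

>>> {"fn": "drive_tool", "kwargs": {"targets": [0,0,-0.01,0,0,0,0,0,0,-0.04,0,0,0,0,0,0,-0.075,0,0,0,0,0.01,0.008,-0.1,0,0,0,0,0.035,0.026,-0.11,0,0,0,0,0.06,0.045,-0.11,0,0,0,0,0.085,0.064,-0.11,0,0,0,0,0.103,0.077,-0.11,0,0,0,0,0.111,0.083,-0.11,0,0,0,0,0.111,0.083,-0.11,0,0,0,0]}}

```text
clock: 4.78
eef_pos: [509.8, 61.6, 232.9]
tcp_rot: [-3.141, -0.002, 2.85]
contact_force: [0.2, 0.9, -0.7]
opening: -0.002
```

```bash
python3 - <<'E'
from h import *
s=sense(); print({k:np.round(s[k],3).tolist() for k in("clock","eef_pos","tcp_rot","contact_force")})
f=grab_frame("wrist"); cv2.imwrite("pics/w2.png",f["color"]); np.save("pics/w2.npy",f,allow_pickle=True)
m=cv2.inRange(cv2.cvtColor(f["color"],cv2.COLOR_BGR2HSV),(18,100,80),(38,255,255))
for c in sorted(cv2.findContours(m,0,2)[0],key=cv2.contourArea)[-2:]:
    (x,y),r=cv2.minEnclosingCircle(c); print(x,y,r,np.round(ray(f,x,y,77),1))
E
```

```text
{'clock': 4.783, 'eef_pos': [509.801, 61.586, 232.877], 'tcp_rot': [-3.141, -0.002, 2.85], 'contact_force': [0.213, 0.937, -0.677]}
317.5 180.0 41.51214599609375 [472.   72.9  77. ]
318.0 248.5 29.09047508239746 [509.5  61.9  77. ]
```

View pics/w2.png

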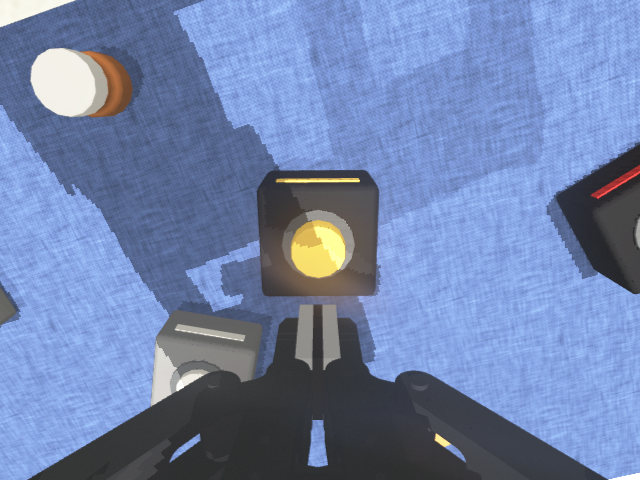

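The yellow key is at (318,249) in the picture, which gives (509.5,61.9), right under the TCP. I'll press it next.

>>> {"fn": "drive_tool", "kwargs": {"targets": [0,0,0.02,0,0,0,0,0,0,0.04,0,0,0,0,0,0,0.06,0,0,0,0,0,0,0.072,0,0,0,0,0,0,0.078,0,0,0,0,0,0,0.081,0,0,0,0,0,0,0.083,0,0,0,0,0,0,0.085,0,0,0,0,0,0,0.087,0,0,0,0,0,0,0.089,0,0,0,0,0,0,0.09,0,0,0,0,0,0,0.09,0,0,0,0]}}

```text
clock: 5.83
eef_pos: [511.9, 60.6, 143.2]
tcp_rot: [3.141, 0.001, 2.848]
contact_force: [1.2, -1.4, 1.1]
opening: 0.002
```

>>> {"fn": "drive_tool", "kwargs": {"targets": [0,0,0.001,0,0,0,0,0,0,0.002,0,0,0,0,0,0,0.002,0,0,0,0]}}

```text
clock: 6.08
eef_pos: [511.9, 60.6, 141.1]
tcp_rot: [3.141, 0.001, 2.848]
contact_force: [1.0, -1.2, 5.6]
opening: -0.002
```

One more millimetre to be sure of it.

>>> {"fn": "drive_tool", "kwargs": {"targets": [0,0,0.001,0,0,0,0,0,0,0.001,0,0,0,0,0,0,0.001,0,0,0,0]}}

```text
clock: 6.33
eef_pos: [511.9, 60.6, 140.4]
tcp_rot: [3.141, 0.001, 2.848]
contact_force: [-0.5, -2.0, 7.1]
opening: -0.002
```

7.1 N at TCP z 140.4, below the 142 fully-in height, so the yellow key is seated. Next is blue.

>>> {"fn": "drive_tool", "kwargs": {"targets": [0,0,-0.01,0,0,0,0,0,0,-0.04,0,0,0,0,0,0,-0.075,0,0,0,0,-0.003,-0.015,-0.09,0,0,0,0,-0.01,-0.05,-0.095,0,0,0,0,-0.018,-0.09,-0.095,0,0,0,0,-0.025,-0.13,-0.095,0,0,0,0,-0.033,-0.17,-0.095,0,0,0,0,-0.041,-0.21,-0.095,0,0,0,0,-0.049,-0.25,-0.095,0,0,0,0,-0.054,-0.275,-0.095,0,0,0,0,-0.055,-0.281,-0.095,0,0,0,0]}}

```text
clock: 7.33
eef_pos: [482.1, -227.8, 235.3]
tcp_rot: [-3.141, 0.0, 2.845]
contact_force: [-0.7, -0.1, -0.8]
opening: 0.003
```

>>> {"fn": "drive_tool", "kwargs": {"targets": [0,0,0,0,0,0,0]}}

```text
clock: 7.42
eef_pos: [482.1, -225.7, 235.0]
tcp_rot: [3.141, -0.0, 2.845]
contact_force: [-1.0, 0.1, 0.2]
opening: 0.005
```

```bash
python3 - <<'E'
from h import *
s=sense(); print({k:np.round(s[k],3).tolist() for k in("clock","eef_pos","tcp_rot","contact_force")})
f=grab_frame("wrist"); cv2.imwrite("pics/w3.png",f["color"])
for u in((319,236),(319,225),(319,245),(300,236)): print(u,np.round(ray(f,*u,53),1))
E
```

```text
{'clock': 7.417, 'eef_pos': [482.143, -225.662, 234.973], 'tcp_rot': [3.141, -0.0, 2.845], 'contact_force': [-1.037, 0.052, 0.16]}
(319, 236) [ 483.3 -224.9   53. ]
(319, 225) [ 476.4 -222.8   53. ]
(319, 245) [ 489.  -226.6   53. ]
(300, 236) [ 479.8 -236.3   53. ]
```

View pics/w3.png

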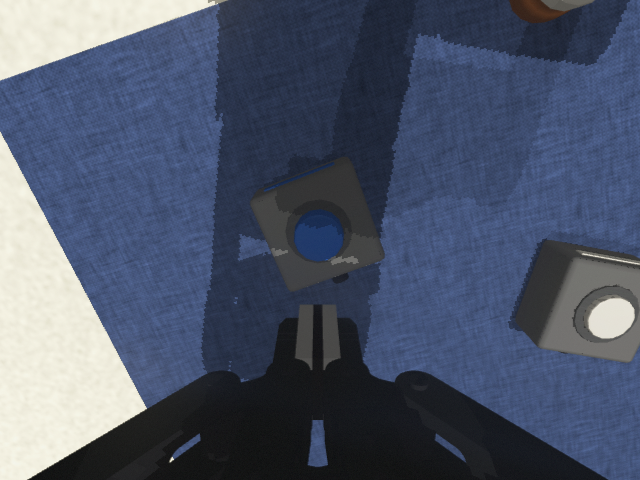

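The blue key is at (319,236), which gives (483,-225), centred under the TCP. I'll press it the same way.

>>> {"fn": "drive_tool", "kwargs": {"targets": [0,0,0.02,0,0,0,0,0,0,0.045,0,0,0,0,0,0,0.07,0,0,0,0,0,0,0.09,0,0,0,0,0,0,0.101,0,0,0,0,0,0,0.106,0,0,0,0,0,0,0.108,0,0,0,0,0,0,0.11,0,0,0,0,0,0,0.112,0,0,0,0,0,0,0.114,0,0,0,0,0,0,0.115,0,0,0,0,0,0,0.115,0,0,0,0]}}

```text
clock: 8.47
eef_pos: [483.2, -224.6, 120.4]
tcp_rot: [-3.142, 0.001, 2.848]
contact_force: [1.4, 1.1, 2.4]
opening: -0.004
```

>>> {"fn": "drive_tool", "kwargs": {"targets": [0,0,0.001,0,0,0,0,0,0,0.002,0,0,0,0,0,0,0.003,0,0,0,0,0,0,0.003,0,0,0,0]}}

```text
clock: 8.8
eef_pos: [483.2, -224.6, 117.1]
tcp_rot: [-3.141, 0.001, 2.848]
contact_force: [2.1, 1.5, 6.4]
opening: -0.001
```

>>> {"fn": "drive_tool", "kwargs": {"targets": [0,0,0.001,0,0,0,0,0,0,0.001,0,0,0,0,0,0,0.001,0,0,0,0]}}

```text
clock: 9.05
eef_pos: [483.2, -224.6, 116.3]
tcp_rot: [-3.141, 0.001, 2.848]
contact_force: [0.9, 1.7, 7.7]
opening: -0.002
```

>>> {"fn": "drive_tool", "kwargs": {"targets": [0,0,-0.01,0,0,0,0,0,0,-0.04,0,0,0,0,0,0,-0.075,0,0,0,0,0,0,-0.11,0,0,0,0,0,0,-0.14,0,0,0,0,0,0,-0.17,0,0,0,0,0,0,-0.19,0,0,0,0,0,0,-0.2,0,0,0,0,0,0,-0.2,0,0,0,0,0,0,-0.2,0,0,0,0]}}

```text
clock: 9.88
eef_pos: [482.3, -224.4, 315.4]
tcp_rot: [-3.141, -0.0, 2.848]
contact_force: [0.2, 0.5, -0.1]
opening: 0.002
```

```bash
python3 - <<'E'
from h import *
s=sense(); print({k:np.round(s[k],3).tolist() for k in("clock","eef_pos","contact_force")})
f=grab_frame("side"); g=np.load("pics/side0.npy",allow_pickle=True).item()
a=[cv2.resize(x["color"][120:400,200:500],None,fx=1.33,fy=1.6) for x in(g,f)]
cv2.imwrite("pics/end.png",np.hstack(a))
E
```

```text
{'clock': 9.883, 'eef_pos': [482.268, -224.356, 315.362], 'contact_force': [0.235, 0.536, -0.068]}
```

View pics/end.png

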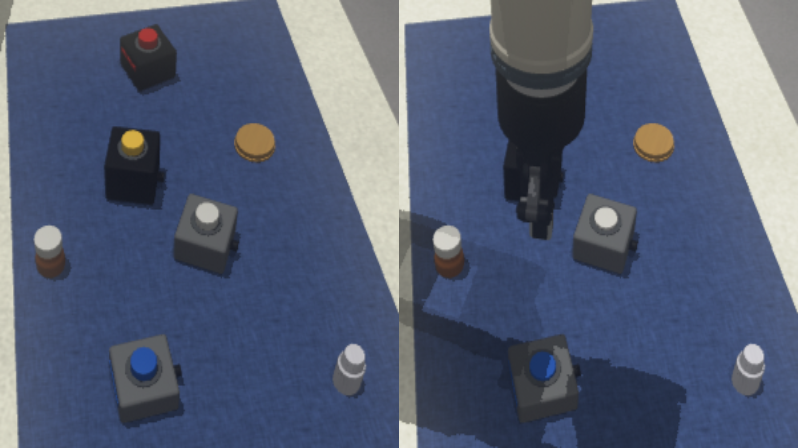

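Before (left) and after (right): the white and blue keys now sit visibly lower, and their boxes and the bystanders haven't moved. The arm hides yellow, so I'll check it in the scene view.

```bash
python3 - <<'E'
from h import *
f=grab_frame("scene"); g=np.load("pics/scene0.npy",allow_pickle=True).item()
cv2.imwrite("pics/end2.png",np.hstack([cv2.resize(x["color"][150:380,230:450],None,fx=1.8,fy=1.8) for x in(g,f)]))
E
```

```text
(no output)
```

View pics/end2.png

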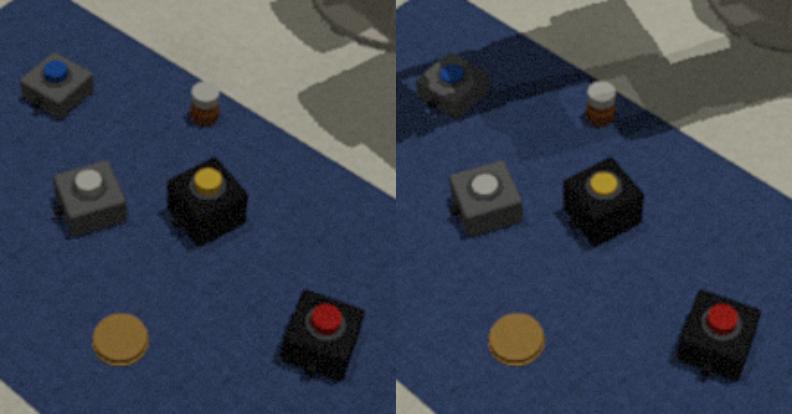

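All three keys are down, red is still out, and nothing has moved.

```bash
python3 -c "from rig import sign_off; print(sign_off())"
```

```text
the job is handed in; nothing more can be done
None
```

I pressed the white, yellow and blue keys in that order with the closed fingertips, then lifted the hand clear to TCP z 315 mm and handed the job in at about 10 s. The hand-in gives no verdict, so whether it passed isn't confirmed.

- **Presses:** the highest readings were 8.7 N (white), 7.1 N (yellow) and 7.7 N (blue). Each is past the 5 N at which the seat starts to give and well under the 20 N limit. The tool height at each matched a fully-in key to within 1–2 mm.
- **Last pictures:** before-and-after views show the three keys down and the red key still out. The boxes, sample and jar show no visible shift in the scene view, and the lens shows none in the side view. I judged this by eye and did not measure it again.
- **Disagreements:** the two fixed cameras differed by 3–5 mm on the key positions. They differed by about 13 mm on the sample, and the jar was measured in one view only. The wrist camera settled each key's position before I pressed it.

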